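# Close the tile row on the washroom shelf

### The job

Set the loose white-glazed tile down flat on the counter as the next tile of the fixed row: its short end butted flush against the row's free end with no gap, in line with the row, and let go of it. Its glazed face has just been sealed and is still tacky, so handle it by its edges only and never touch the face. Leave the other things where they are.

Things in the scene. Friction and masses are not known exactly. Their poses are not given: they have to be found in the camera images.
- tile: the loose tile, terracotta-coloured clay with a white glazed face up, lying flat on the counter: 110 mm long (its y axis), 50 mm wide (its x axis), 17 mm thick in all (clay 15 mm, then the face raised 2 mm). Origin at the centre of its underside, z up. The two ends are alike.
- tile_face: the tacky white glazed face of the loose tile, 98 x 38 mm and 2 mm thick on top of the clay, 6 mm in from every edge; same origin and axes as the tile. Not to be touched.
- row: the row, fixed to the counter: two tiles like the loose one laid end to end, 220 mm long, 50 mm wide, 17 mm thick. Origin on the counter under the middle of its free end (the end on the robot's right, -y), where the loose tile belongs; its y axis points from there along the row, away from the free place, x across the row, z up.
- cup: pale pink plastic cup, 76 mm wide, 95 mm tall, origin at the centre of its underside; leave alone
- pump_bottle: chunky brown glass bottle with a closed pump head, 72 mm wide, 155 mm tall, origin at the centre of its underside; leave alone
- tweezers: steel tweezers lying flat, about 105 mm long (x axis), 17 mm wide, 6 mm tall, origin under the middle; leave alone
- toothbrush: bamboo toothbrush lying on its back, 180 mm long (x axis, bristles at +x), 12 mm wide, up to 16 mm tall, origin under the middle; leave alone
- scrubber: grey hard silicone scrubber with nubs, 85 x 60 mm, 21 mm tall, origin at the centre of its underside; leave alone
- jar: small glass jar with a steel lid, 60 mm wide, 75 mm tall, origin at the centre of its underside; leave alone
Not all that is in view belongs to the job. Leave any turquoise look-alike of the tile alone.

How it is judged:
By the outcome, as a careful person would: the job done as asked, in the order asked, and still so for the second after the job is handed in, with the robot touching nothing.
It also fails if it takes over 35 s, if anything falls off the work surface, if the arm or the gripper's body presses on something with over 40 N, if the wrist force passes 120 N, or if a joint passes its speed limit or range.

### The arm

A 6-joint arm with a two-finger parallel gripper is mounted at the origin on the work surface. World frame = base frame: x ahead of the robot, y to its left, z up, the work surface at z = 0. Lengths are in m, angles in rad, forces in N, time in s.
With the tool pointing down it reaches from about 0.275 to 0.85 m from the base axis. Payload 19 kg.
Tool frame: the origin (TCP) lies on the centre line of the jaws, within the pads' length; the fingertips stand 25 mm ahead of it and the grasp point (between the pads) lies 6 mm ahead of it; z points along the fingers, y is the line along which they close (so a half turn about z gives the same grasp; the last joint's range is limited). The gripper opens to 85 mm and grips with 20 to 120 N. Pads are 22 mm wide; open, the fingers measure 114 mm over their backs; the gripper's body (76 mm by 85 mm) begins 54 mm behind the grasp point. The pads swing forward as they close: fully open they stand 13 mm farther back than shut.
Start: joints at [1.018, 0.15, 1.437, -0, 1.554, -0.134], TCP at [0.234, 0.525, 0.256] pointing down, gripper open.
Joint ranges: [-2.8, 2.8], [-0.68, 2.1], [0.12, 2.68], [-1.39, 4.53], [0.16, 2.79], [-2.81, 2.81]. Speed limits (rad/s): [1.89, 1.89, 2.22, 3.01, 3.01, 3.01].

### API

Orientations are given as a rotation vector (axis times angle).
In Python, from station import r, imaging gives the robot as it stands. The module is installed in compiled form; this text tells all that it offers.
- The arm moves only by the shell command python3 -m jog 'ROWS' [FORCE]. ROWS is JSON, one flat list of numbers, 7 for each row, row after row: the shift along the tool's x, y, z in mm, then the turn, a rotation vector about the tool's x, y, z in degrees, then the finger opening in mm, from 0 to 85.4. A call has 1 to 5 rows; each row shifts and turns the commanded pose from where the row before left it, along the tool's axes as they then stand; what a row does not reach is not made up. A row lasts 1/8 s, in which the tool goes at most 62.5 mm and 10.7 degrees, less where a joint would pass 70% of its speed; a pose out of reach is approached as far as the arm can. A call is refused whole if a number of a shift passes 62.5 or a number of a turn 10.7, either way. A call with a gripper value outside its range is refused whole. The fingers move at their own pace and stop on an object; FORCE is the grip in N (left out, the last holds). Time passes only in rows, so rows that do not move let the fingers close. It gives the time, the measured TCP pose, the force, the opening and the grip force at its end, in the units of the state.
- r.state(): the state, without advancing time (a new reading comes with each control period).
- imaging.capture(name): name is "scene" or "top" or "wrist"; returns a dict with "color" (384x512x3 uint8, red, green, blue), "depth" (384x512 float32, m along the optical axis (not along the pixel's ray), 0 where there is no reading), "fovy" (degrees; the focal length in pixels is half the picture's height over the tangent of half this angle, whatever the lens; pixels are square), "cx", "cy" (the principal point, pixels), "extrinsics" (4x4, takes a point from world to camera coordinates); the wrist camera has in their place "T_tool_cam" (4x4, takes a point from camera to tool coordinates, whose origin is the TCP and whose axes are the flange's). Camera axes: x right, y down, z forward; pixel columns grow to the right and rows downward; lengths in m; the calibration is good to about 2 mm. A picture is of the moment at which its call begins: read the wrist's pose just before it.
- r.finish_job(): hands the job in; it is judged then, once.
The state is a dict: "clock": time; "qpos": joint angles; "qvel": joint speeds; "joint_torque": joint torques, N m; "tool_pos": TCP position; "eef_rot": TCP orientation; "force": force on the tool from outside, world axes, zero at the start; "ft_torque": the same for the moment, N m; "grip_width": opening from 0.0 (shut) to 1.0 (fully open); "grasp_force": force on a finger pad.
Only numpy, scipy, OpenCV 4.12 (cv2) and the standard library are available. Lean on these libraries where they do the work, as an engineer would, in place of code of your own. Each camera call takes 0.05 s, during which the arm holds its last target. There are 200 camera calls.

## Working session

There is one attempt and no reset: what is moved stays moved. The work goes in short steps, Python scripts to look and compute and a shell command to move; the robot and the scene stay as the last step left them, time stands still between calls to the robot, and variables do not carry over. Pictures are saved under pics/ and viewed, at most 10 in all, crops included, and the job is handed in when it is done.

```bash
mkdir -p pics; cat > h.py <<'E'
import numpy as np, cv2
from station import r, imaging
from scipy.spatial.transform import Rotation as R
def cap(name):
    s=r.state(); c=imaging.capture(name)
    h,w=c['color'].shape[:2]; f=h/2/np.tan(np.radians(c['fovy'])/2)
    if 'extrinsics' in c: T=np.linalg.inv(c['extrinsics'])
    else:
        W=np.eye(4); W[:3,:3]=R.from_rotvec(s['eef_rot']).as_matrix(); W[:3,3]=s['tool_pos']; T=W@c['T_tool_cam']
    v,u=np.mgrid[:h,:w]; d=c['depth']
    P=np.stack([(u-c['cx'])/f*d,(v-c['cy'])/f*d,d],-1)@T[:3,:3].T+T[:3,3]
    P[d==0]=np.nan
    return dict(c=c,img=c['color'],P=P,T=T,f=f,s=s)
def ray(k,u,v,z):
    "pixel -> world point on plane z"
    d=k['T'][:3,:3]@np.array([(u-k['c']['cx'])/k['f'],(v-k['c']['cy'])/k['f'],1]); o=k['T'][:3,3]
    return o+d*(z-o[2])/d[2]
def save(n,img): cv2.imwrite('pics/'+n+'.png',img[...,::-1])
E
python3 - <<'E'
from h import *
a=cap('top');b=cap('scene')
save('a',np.vstack([a['img'],b['img']])[:, :] if 0 else cv2.resize(np.hstack([a['img'],b['img']]),(800,300)))
save('top',a['img'])
np.savez('top.npz',img=a['img'],P=a['P']); 
print(a['T'],b['T'],a['f']); print(a['s'])
E
```

```text
[[ 0.01128747 -0.99877271  0.04822523  0.46323522]
 [-0.99988985 -0.010809    0.01017075 -0.03783169]
 [-0.009637   -0.04833472 -0.9987847   1.40183076]
 [ 0.          0.          0.          1.        ]] [[ 0.26821044  0.66812363 -0.69402736  1.33373495]
 [ 0.96334438 -0.19015782  0.18922897 -0.24719115]
 [-0.00554638 -0.71934054 -0.69463546  0.83661197]
 [ 0.          0.          0.          1.        ]] 396.4792328645499
{'clock': 0.0, 'qpos': array([ 1.01796669e+00,  1.50955378e-01,  1.43800457e+00, -4.01041452e-06,
        1.55378880e+00, -1.34029166e-01]), 'qvel': array([-1.72497555e-04, -1.33297196e-03,  2.64187246e-03,  8.16773907e-04,
       -6.14823649e-06,  1.16124846e-03]), 'joint_torque': array([-1.49790503e-03, -7.13039947e+01, -5.70874000e+01, -3.51128783e-04,
        9.00307641e-03,  4.48858742e-06]), 'tool_pos': array([0.23375687, 0.52511346, 0.25570605]), 'eef_rot': array([-6.52972808e-01, -3.07258945e+00,  1.71186219e-03]), 'force': array([-0.42855762, -0.98268807,  1.11314001]), 'ft_torque': array([-0.09507024,  0.01636285, -0.06482465]), 'grasp_force': 0.0, 'grip_width': 0.9989581516624226}
```

View pics/a.png

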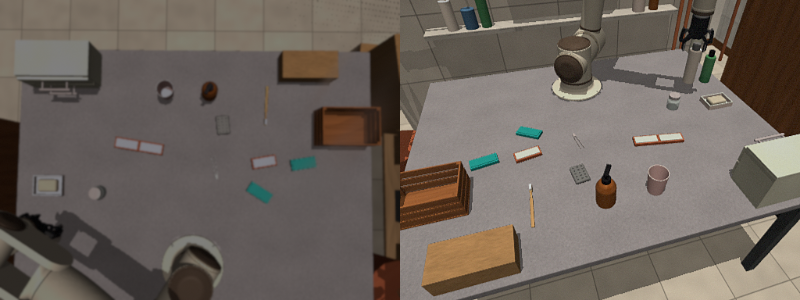

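View pics/top.png

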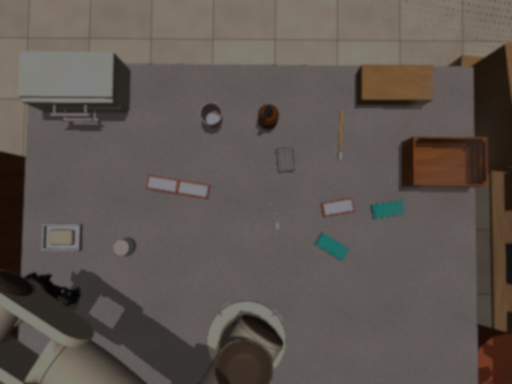

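The candidates in the top view are a white tile edged in terracotta at (338,207) and turquoise look-alikes at (388,209) and (332,246). The white one fits. The row is at (178,187), with its free end near (210,190). Next I'll measure in both views and confirm with a crop.

```bash
python3 - <<'E'
from h import *
K={}
for n in('top','scene'):
    k=cap(n);K[n]=k
    hsv=cv2.cvtColor(k['img'],cv2.COLOR_RGB2HSV).astype(int); P=k['P']
    h,s,v=hsv[...,0],hsv[...,1],hsv[...,2]
    on=(P[...,0]>.3)&(P[...,0]<.72)&(abs(P[...,2])<.035)
    red=((h<14)|(h>172))&(s>70)&on
    m=cv2.morphologyEx(red.astype(np.uint8),cv2.MORPH_CLOSE,np.ones((9,9)))
    N,L,st,_=cv2.connectedComponentsWithStats(m)
    for i in range(1,N):
        if st[i,4]<150: continue
        vv,uu=np.nonzero(L==i); z=np.nanmedian(P[L==i][:,2])
        for zz in (.016,):
            q=np.array([ray(k,u,w,zz)[:2] for u,w in zip(uu,vv)],np.float32)*1000
            rc=cv2.minAreaRect(q); print(n,st[i],'z',z.round(4),np.round(rc[0],1),np.round(rc[1],1),round(rc[2],2),np.round(cv2.boxPoints(rc)).tolist())
    print(n,'table z',np.nanmedian(P[(P[...,0]>.4)&(P[...,0]<.6)&(abs(P[...,1])<.3)][:,2]))
a=cv2.resize(K['top']['img'][165:265,305:415],(440,400),interpolation=cv2.INTER_CUBIC)
b=cv2.resize(K['top']['img'][165:215,135:225],(360,200),interpolation=cv2.INTER_CUBIC)
o=np.zeros((400,800,3),np.uint8);o[:,:440]=a;o[:200,440:]=b;save('crop',o)
E
```

```text
top [ 402  141   73   47 2854] z 0.0057 [ 617.4 -662. ] [161.3 252.7] 0.56 [[536.0, -536.0], [538.0, -789.0], [699.0, -788.0], [697.0, -535.0]]
top [146 175  64  24 286] z 0.014 [529.5 247.8] [221.1  51.9] 81.2 [[487.0, 142.0], [538.0, 135.0], [572.0, 353.0], [521.0, 361.0]]
top table z 0.0002634085839758882
scene [490 101  22  30 379] z -0.0037 [ 369.6 1093.6] [ 78.1 219.8] 46.98 [[263.0, 1140.0], [423.0, 990.0], [477.0, 1047.0], [316.0, 1197.0]]
scene [298 169  66  19 839] z 0.0162 [539.  244.4] [223.   64.9] 81.38 [[490.0, 139.0], [554.0, 129.0], [588.0, 350.0], [524.0, 359.0]]
scene [145 186  37  23 482] z 0.016 [ 474.3 -313.7] [ 65.6 108.6] 9.69 [[433.0, -266.0], [451.0, -373.0], [516.0, -362.0], [497.0, -255.0]]
scene [   0  209   91   86 4157] z 0.0228 [ 587.8 -650. ] [288.8 237.3] 11.51 [[423.0, -563.0], [470.0, -795.0], [753.0, -738.0], [706.0, -505.0]]
scene table z 0.0006746766686660521
```

View pics/crop.png

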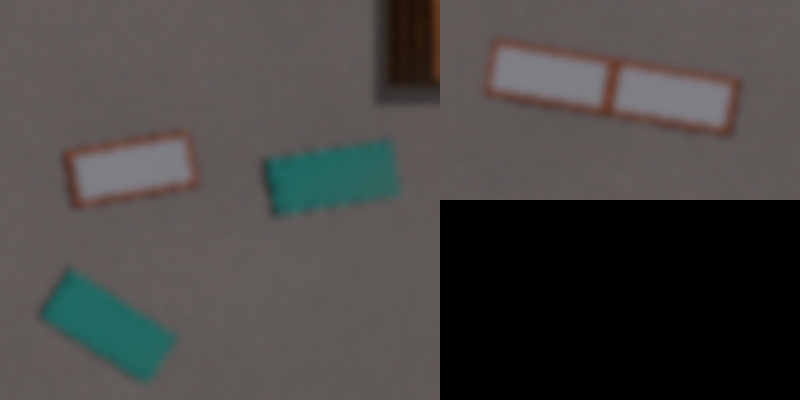

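The crop confirms it: the white-glazed, terracotta-edged tile is at left, and both look-alikes are plain turquoise. The row's free end is its right end. On the way I'll look at that end with the wrist camera.

```bash
cat >> h.py <<'E'
def togo(x,y,z,ydir):
    "tool-frame shift (mm) and rotvec(deg) to TCP target, tool down, tool y along angle ydir(deg) or its opposite"
    s=r.state(); M=R.from_rotvec(s['eef_rot']); out=[]
    for a in (ydir,ydir+180):
        a=np.radians(a); Y=np.array([np.cos(a),np.sin(a),0]); Z=np.array([0,0,-1.]); X=np.cross(Y,Z)
        out.append((M.inv()*R.from_matrix(np.c_[X,Y,Z])).as_rotvec(degrees=True))
    rv=min(out,key=np.linalg.norm)
    print('shift',M.inv().apply(np.array([x,y,z])-s['tool_pos']).round(4)*1000,'turn',rv.round(2),'others',[o.round(1).tolist() for o in out],'clock',s['clock'])
E
python3 - <<'E'
from h import *
M=R.from_rotvec(r.state()['eef_rot']).as_matrix();print(M.round(3)); 
k=cap('wrist');print(k['c']['T_tool_cam'].round(3),k['f'])
togo(.50,.13,.256,-9)
togo(.474,-.314,.256,10)
E
```

```text
[[-0.914  0.407 -0.   ]
 [ 0.407  0.914 -0.001]
 [ 0.    -0.001 -1.   ]]
[[ 0.001 -0.955 -0.295  0.075]
 [ 1.     0.002 -0.001 -0.001]
 [ 0.002 -0.295  0.955 -0.117]
 [ 0.     0.     0.     1.   ]] 297.24858057969533
shift [-4.039e+02 -2.528e+02  1.000e-01] turn [-3.000e-02  2.000e-02  7.501e+01] others [[-0.0, 0.0, 75.0], [-0.0, -0.0, -105.0]] clock 0.25
shift [-5.607e+02 -6.690e+02  4.000e-01] turn [-3.000e-02  1.000e-02  5.601e+01] others [[-0.0, 0.0, 56.0], [-0.0, -0.0, -124.0]] clock 0.25
```

```bash
python3 -m jog '[-40,-25,0,0,0,0,85,-40,-25,0,0,0,0,85,-40,-25,0,0,0,0,85,-40,-25,0,0,0,0,85,-40,-25,0,0,0,0,85]' && python3 -m jog '[-40,-25,0,0,0,0,85,-40,-25,0,0,0,0,85,-40,-25,0,0,0,0,85,-40,-25,0,0,0,0,85,-40,-25,0,0,0,0,85]' && python3 -m jog '[0,0,0,0,0,10,85,0,0,0,0,0,10,85,0,0,0,0,0,10,85,0,0,0,0,0,10,85,0,0,0,0,0,10,85]' && python3 -m jog '[0,0,0,0,0,10,85,0,0,0,0,0,10,85,0,0,0,0,0,5,85,0,0,0,0,0,0,85]'
cat >> h.py <<'E'
def redrects(k,ztop=.015,zc=.5):
    "terracotta outlines: world rect on plane ztop (mm)"
    hsv=cv2.cvtColor(k['img'],cv2.COLOR_RGB2HSV).astype(int); P=k['P'];h,s,v=hsv[...,0],hsv[...,1],hsv[...,2]
    red=((h<14)|(h>172))&(s>70)&(P[...,2]>.010)&(P[...,2]<.022)
    m=cv2.morphologyEx(red.astype(np.uint8),cv2.MORPH_OPEN,np.ones((3,3)))
    N,L,st,_=cv2.connectedComponentsWithStats(m)
    for i in range(1,N):
        if st[i,4]<300: continue
        c=max(cv2.findContours((L==i).astype(np.uint8),cv2.RETR_EXTERNAL,cv2.CHAIN_APPROX_NONE)[0],key=len)[:,0]
        q=np.array([ray(k,u,w,ztop)[:2] for u,w in c],np.float32)*1000
        rc=cv2.minAreaRect(q)
        print(st[i],'z',np.nanmedian(P[L==i][:,2]).round(4),np.round(rc[0],1),np.round(rc[1],1),round(rc[2],2),np.round(cv2.boxPoints(rc),1).tolist())
E
python3 - <<'E'
from h import *
k=cap('wrist');save('w1',k['img']);redrects(k);print(k['s']['tool_pos'],np.nanmedian(k['P'][...,2]))
E
```

```text
clock: 0.88
tool_pos: [0.3663, 0.3284, 0.2563]
eef_rot: [0.653, 3.073, 0.0]
force: [0.1, 0.7, 0.4]
grip_width: 0.994
grasp_force: 0.0
clock: 1.5
tool_pos: [0.4983, 0.1328, 0.2563]
eef_rot: [0.653, 3.073, 0.0]
force: [0.4, -0.6, -1.0]
grip_width: 0.996
grasp_force: 0.0
clock: 2.12
tool_pos: [0.4976, 0.1342, 0.2562]
eef_rot: [-1.898, -2.504, 0.0]
force: [-0.4, -0.2, -0.5]
grip_width: 1.003
grasp_force: 0.0
clock: 2.62
tool_pos: [0.4975, 0.1342, 0.2562]
eef_rot: [-2.388, -2.041, 0.0]
force: [-0.7, 0.2, -0.3]
grip_width: 0.994
grasp_force: 0.0
[ 247    0   47  110 1407] z 0.0146 [529.6 243.2] [111.9  49.8] 81.29 [[496.5, 191.6999969482422], [545.7000122070312, 184.1999969482422], [562.5999755859375, 294.79998779296875], [513.4000244140625, 302.29998779296875]]
[248  95  43  57 586] z 0.0148 [518.6 171. ] [65.4 49.7] 81.29 [[489.1000061035156, 142.5], [538.2000122070312, 135.0], [548.0999755859375, 199.60000610351562], [499.0, 207.10000610351562]]
[0.49754248 0.1342186  0.25619646] 0.00032786724249189714
```

View pics/w1.png

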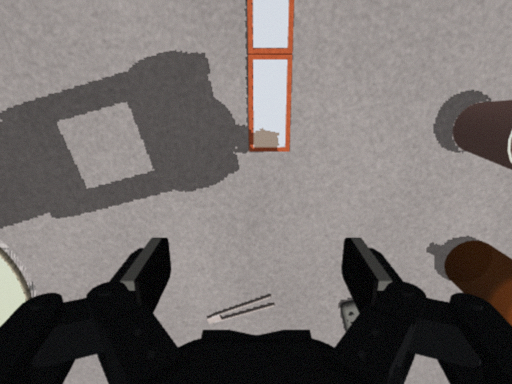

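The wrist view shows the row's free end at pixel (270,151), the tweezers near (240,308) and the scrubber near (348,312). Its corners give free-end middle (513.6, 138.8) mm, axis 81.3°, z ≈ 15 mm at the clay top. Next I'll go over the tile.

```bash
python3 - <<'E'
from h import *
k=cap('wrist')
for p in [(210,320),(272,296),(272,306),(342,302)]: print(p,ray(k,*p,.004).round(3))
togo(.474,-.27,.256,10)
E
```

```text
(210, 320) [ 0.39  -0.106  0.004]
(272, 296) [ 0.489 -0.078  0.004]
(272, 306) [ 0.486 -0.095  0.004]
(342, 302) [ 0.59  -0.104  0.004]
shift [-4.03e+02  3.90e+01  3.00e-01] turn [-1.000e-02  1.000e-02 -1.886e+01] others [[-0.0, 0.0, -18.9], [0.0, 0.0, 161.1]] clock 2.725
```

```bash
python3 -m jog '[-45,4,0,0,0,0,85,-45,4,0,0,0,0,85,-45,4,0,0,0,0,85,-45,4,0,0,0,0,85,-45,4,0,0,0,0,85]' && python3 -m jog '[-45,4,0,0,0,0,85,-45,4,0,0,0,0,85,-45,4,0,0,0,0,85,-43,7,0,0,0,0,85,0,0,0,0,0,-10,85]' && python3 -m jog '[0,0,0,0,0,-8.9,85,0,0,0,0,0,0,85,0,0,0,0,0,0,85]'
python3 - <<'E'
from h import *
k=cap('wrist');redrects(k);print(k['s']['tool_pos']);save('w2',k['img'])
E
```

```text
clock: 3.35
tool_pos: [0.4819, -0.0926, 0.2564]
eef_rot: [2.386, 2.043, 0.0]
force: [0.4, 0.8, -0.1]
grip_width: 0.995
grasp_force: 0.0
clock: 3.98
tool_pos: [0.4727, -0.2725, 0.2558]
eef_rot: [-2.199, -2.243, 0.001]
force: [0.4, -0.0, -0.2]
grip_width: 0.994
grasp_force: 0.0
clock: 4.35
tool_pos: [0.4731, -0.2698, 0.2563]
eef_rot: [2.025, 2.402, -0.0]
force: [0.5, -0.2, 0.0]
grip_width: 0.998
grasp_force: 0.0
[223 147  41  83 900] z 0.0149 [ 464.7 -314.6] [ 49.1 109.7] 10.24 [[430.79998779296875, -265.0], [450.29998779296875, -372.8999938964844], [498.6000061035156, -364.20001220703125], [479.1000061035156, -256.29998779296875]]
[ 0.47314896 -0.26983198  0.25633943]
```

The wrist camera gives the tile centre at (464.7, −314.6) mm, angle 10.2°, size 49×110, top 15 mm. That agrees with the sizes given. I'll centre above it, preset the opening and measure where the fingertips are.

```bash
python3 - <<'E'
from h import *
togo(.4647,-.3146,.12,10.24)
E
```

```text
shift [-42.7 -15.9 136.4] turn [ 0.    0.01 -0.46] others [[0.0, 0.0, -0.5], [0.0, -0.0, 179.5]] clock 4.4
```

```bash
python3 -m jog '[-42.5,-16,0,0,0,-0.4,62,0,0,45,0,0,0,62,0,0,45,0,0,0,62,0,0,45,0,0,0,62,0,0,0,0,0,0,62]'
python3 - <<'E'
from h import *
k=cap('wrist');redrects(k);s=k['s'];print(s['tool_pos'],s['grip_width'])
q=R.from_rotvec(s['eef_rot']).inv().apply(k['P'].reshape(-1,3)-s['tool_pos'])*1000
q=q[np.isfinite(q[:,0])]
for sg in(1,-1):
    m=(q[:,1]*sg>15)&(q[:,1]*sg<65)&(abs(q[:,0])<25)&(q[:,2]<60)&(q[:,2]>-40)
    p=q[m]; print(sg,len(p),'zmax',np.percentile(p[:,2],[90,99,100]),'inner y',np.percentile(p[p[:,2]>5][:,1]*sg,[0,1,5,99]))
togo(.4647,-.3146,.04,10.24)
save('w3',k['img'])
E
```

```text
clock: 5.03
tool_pos: [0.4636, -0.3135, 0.1188]
eef_rot: [-2.011, -2.407, -0.0]
force: [0.1, 0.3, 0.3]
grip_width: 0.728
grasp_force: 0.0
[ 225  124   68  133 2578] z 0.0148 [ 465.3 -314.2] [ 49.6 109.3] 10.66 [[430.79998779296875, -265.0], [451.1000061035156, -372.5], [499.79998779296875, -363.29998779296875], [479.6000061035156, -255.8000030517578]]
[ 0.46355102 -0.31346438  0.11881869] 0.7281368078983177
1 7125 zmax [ 0.67914352 15.48784245 20.22284105] inner y [30.25970322 30.29916849 30.44100227 43.50427189]
-1 7118 zmax [ 0.60036408 15.51155081 19.76161285] inner y [31.09498151 31.14936632 31.21869455 44.36135584]
shift [-0.4  0.2 81.4] turn [-0.06 -0.07  0.01] others [[-0.1, -0.1, 0.0], [0.1, -0.1, -180.0]] clock 5.075
```

View pics/w3.png

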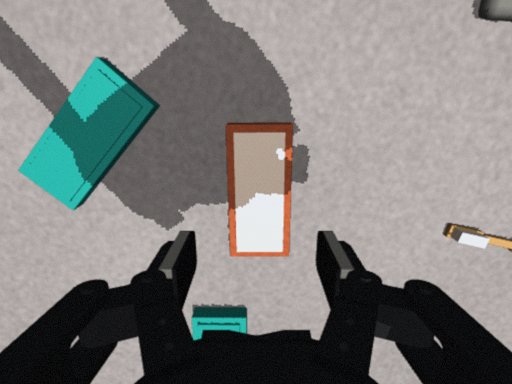

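The tips reach 20 mm past the TCP at this opening, and the tile sits between the fingers. I'll descend to TCP z ≈ 26 mm, leaving the tips about 4 mm off the counter, and then close.

```bash
python3 -m jog '[0,0,45,0,0,0,62,0,0,35,0,0,0,62,0,0,12.5,0,0,0,62,0,0,0,0,0,0,62,0,0,0,0,0,0,62]' && python3 -m jog '[0,0,0,0,0,0,54,0,0,0,0,0,0,50,0,0,0,0,0,0,46,0,0,0,0,0,0,44,0,0,0,0,0,0,44]' 50
```

```text
clock: 5.7
tool_pos: [0.4655, -0.3153, 0.0308]
eef_rot: [2.011, 2.41, -0.0]
force: [-0.4, 0.4, 0.0]
grip_width: 0.726
grasp_force: 0.0
clock: 6.32
tool_pos: [0.4651, -0.3148, 0.03]
eef_rot: [2.012, 2.411, -0.0]
force: [-1.1, 3.5, 12.6]
grip_width: 0.569
grasp_force: 50.7
```

The grip is good but shallow because TCP z is 30 mm, so I'll regrip 4 mm lower.

```bash
python3 -m jog '[0,0,0,0,0,0,58,0,0,0,0,0,0,60,0,0,4,0,0,0,60,0,0,0,0,0,0,60,0,0,0,0,0,0,60]' && python3 -m jog '[0,0,0,0,0,0,54,0,0,0,0,0,0,50,0,0,0,0,0,0,46,0,0,0,0,0,0,44,0,0,0,0,0,0,44]' 50 && python3 -m jog '[0,0,-20,0,0,0,44,0,0,-40,0,0,0,44,0,0,-20,0,0,0,44,0,0,0,0,0,0,44,0,0,0,0,0,0,44]'
python3 - <<'E'
from h import *
k=cap('wrist');redrects(k);s=k['s'];print(s['tool_pos'])
save('w4',k['img'])
E
```

```text
clock: 6.95
tool_pos: [0.4646, -0.3145, 0.0247]
eef_rot: [-2.013, -2.412, 0.0]
force: [0.2, -0.5, -0.8]
grip_width: 0.703
grasp_force: 0.0
clock: 7.58
tool_pos: [0.4648, -0.3146, 0.0253]
eef_rot: [2.013, 2.412, -0.0]
force: [-0.6, 1.9, 5.5]
grip_width: 0.568
grasp_force: 52.7
clock: 8.2
tool_pos: [0.4643, -0.3142, 0.1037]
eef_rot: [-2.012, -2.411, 0.0]
force: [-0.4, 0.5, -1.8]
grip_width: 0.568
grasp_force: 52.5
[ 0.46428106 -0.31424308  0.10366919]
```

View pics/w4.png

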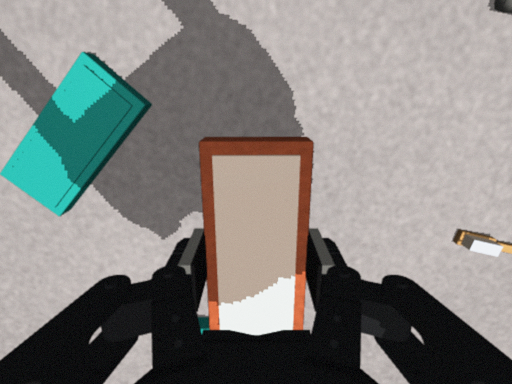

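The tile is held by its edges and lifted level. Its leading end is at pixel rows 138–155. I'll measure its pose in the tool frame.

```bash
cat >> h.py <<'E'
def held(k):
    s=k['s']; M=R.from_rotvec(s['eef_rot']); hsv=cv2.cvtColor(k['img'],cv2.COLOR_RGB2HSV).astype(int); h,S,v=[hsv[...,i] for i in range(3)]
    q=M.inv().apply(k['P'].reshape(-1,3)-s['tool_pos']).reshape(k['P'].shape)*1000
    red=((h<14)|(h>172))&(S>70)&(abs(q[...,1])<32)&(q[...,2]>-5)&(q[...,2]<22)&(q[...,0]>0)
    vv,uu=np.nonzero(red); p=q[red]; z=np.median(p[:,2]); print('z of clay top in tool',np.percentile(p[:,2],[5,50,95]))
    top=p[abs(p[:,2]-z)<2.]; print('lead x',np.percentile(top[:,0],[98,99.5,100]))
    b=[]
    for sg in (1,-1):
        t=top[(top[:,1]*sg>15)&(top[:,0]>18)&(top[:,0]<50)]; xs=np.arange(18,50,2.); e=[(x+1,(t[(t[:,0]>=x)&(t[:,0]<x+2)][:,1]*sg).max()*sg) for x in xs if ((t[:,0]>=x)&(t[:,0]<x+2)).any()]
        f=np.polyfit(*np.array(e).T,1); b.append(f); print('side',sg,'slope deg',np.degrees(np.arctan(f[0])),'y0',f[1])
    t=top[abs(top[:,1])<22]; e=np.array([(y+2,t[abs(t[:,1]-y-2)<2][:,0].max()) for y in range(-22,20,4)]); f=np.polyfit(*e.T,1); print('end slope deg',np.degrees(np.arctan(f[0])),'x0',f[1])
E
python3 - <<'E'
from h import *
k=cap('wrist');held(k)
# target: row end (513.6,138.8), axis 81.29
a=np.radians(81.29);d=np.array([np.cos(a),np.sin(a)])
c=np.array([513.6,138.8])-d*(55+25); print('pre-place centre',c)
togo(c[0]/1e3,c[1]/1e3,.104,81.29-90)
E
```

```text
z of clay top in tool [ 9.48368235 10.61215541 15.19823211]
lead x [54.92530627 55.07411413 55.25263393]
side 1 slope deg -0.16768545345740957 y0 24.46496683584001
side -1 slope deg -0.1611320389732261 y0 -25.034202922129875
end slope deg -0.001874628103262556 x0 55.12246575972322
pre-place centre [501.48533259  59.72260226]
shift [ 3.612e+02  1.036e+02 -1.000e-01] turn [-0.09 -0.07 19.01] others [[-0.1, -0.1, 19.0], [0.1, -0.1, -161.0]] clock 8.3
```

```bash
python3 -m jog '[45,13,0,0,0,0,44,45,13,0,0,0,0,44,45,13,0,0,0,0,44,45,13,0,0,0,0,44,45,13,0,0,0,0,44]' && python3 -m jog '[45,13,0,0,0,0,44,45,13,0,0,0,0,44,46,12.6,0,0,0,0,44,0,0,0,0,0,9.5,44,0,0,0,0,0,9.5,44]' && python3 -m jog '[0,0,0,0,0,0,44,0,0,0,0,0,0,44]'
python3 - <<'E'
from h import *
k=cap('wrist');held(k);redrects(k);print(k['s']['tool_pos'])
save('w5',k['img'])
togo(.5015,.0597,.104,81.29-90)
E
```

```text
clock: 8.93
tool_pos: [0.488, -0.08, 0.104]
eef_rot: [-2.013, -2.411, 0.001]
force: [0.3, 0.7, -2.6]
grip_width: 0.569
grasp_force: 52.4
clock: 9.55
tool_pos: [0.5016, 0.0599, 0.1039]
eef_rot: [-2.387, -2.041, 0.002]
force: [-0.5, -0.3, -1.8]
grip_width: 0.576
grasp_force: 52.4
clock: 9.8
tool_pos: [0.5018, 0.059, 0.1044]
eef_rot: [-2.379, -2.051, 0.001]
force: [0.3, 0.8, -1.0]
grip_width: 0.569
grasp_force: 52.4
z of clay top in tool [ 9.45870953 10.60344284 14.79417054]
lead x [54.86983284 55.0288687  55.24275058]
side 1 slope deg -0.16100984360157541 y0 24.68642242464874
side -1 slope deg -0.2603978069797758 y0 -24.756732206697656
end slope deg 0.11591913264609773 x0 55.08550988627668
[ 217    0   81   85 2061] z 0.0147 [517.6 162.5] [48.5 49.7] 81.58 [[489.3999938964844, 142.10000610351562], [538.5999755859375, 134.8000030517578], [545.7000122070312, 182.8000030517578], [496.5, 190.10000610351562]]
[0.50183918 0.05902695 0.10437796]
shift [ 0.6 -0.5  0.5] turn [-0.03  0.01  0.19] others [[-0.0, 0.0, 0.2], [-0.0, -0.0, -179.8]] clock 9.85
```

View pics/w5.png

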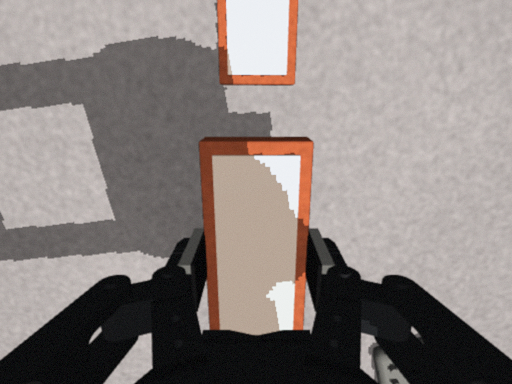

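The held tile's end (row 138) faces the row's end (row 84) in line. I'll descend to about 4 mm above the counter and re-measure both in the same picture.

```bash
python3 -m jog '[0,-0.5,30,0,0,0.2,44,0,0,30,0,0,0,44,0,0,14,0,0,0,44,0,0,0,0,0,0,44,0,0,0,0,0,0,44]'
cat >> h.py <<'E'
def rel(k):
    "row's near end and sides against the held tile's, tool frame, mm"
    s=k['s']; M=R.from_rotvec(s['eef_rot']); hsv=cv2.cvtColor(k['img'],cv2.COLOR_RGB2HSV).astype(int); h,S,v=[hsv[...,i] for i in range(3)]
    q=M.inv().apply(k['P'].reshape(-1,3)-s['tool_pos']).reshape(k['P'].shape)*1000; wz=k['P'][...,2]*1000
    red=((h<14)|(h>172))&(S>70)&(abs(q[...,1])<40)
    def fit(a,b):
        f=np.polyfit(a,b,1); g=abs(b-np.polyval(f,a))<.6; return np.polyfit(a[g],b[g],1)
    for nm,lo,hi in(('tile',18,50),('row',85,150)):
        sel=red&(q[...,0]>lo)&(q[...,0]<hi); z=np.median(wz[sel]); 
        for sg in(1,-1):
            e=[]
            for i in range(k['img'].shape[0]):
                j=np.nonzero(sel[i]&(q[i,:,1]*sg>0)&(abs(wz[i]-z)<2))[0]
                if len(j): p=q[i,j]; m=np.argmax(p[:,1]*sg); e.append(p[m,:2])
            e=np.array(e); f=fit(e[:,0],e[:,1]); print(nm,'ztop',z.round(1),'side',sg,'slope deg',np.degrees(f[0]).round(2),'y at x=55',np.polyval(f,55).round(2))
    col=[]
    for j in range(225,290,4):
        x=q[:,j,0][red[:,j]&(wz[:,j]>12)]; x=np.sort(x)
        if len(x): col.append((q[150,j,1].round(0),x[x<57.5].max().round(1) if (x<57.5).any() else None,x[x>57.5].min().round(1)))
    print('y, tile end, row end',col)
E
python3 - <<'E'
from h import *
k=cap('wrist');held(k);rel(k);redrects(k);print(k['s']['tool_pos'],k['s']['force'])
togo(.5015,.0597,.0256,81.45-90)
E
```

```text
clock: 10.48
tool_pos: [0.5021, 0.0592, 0.0318]
eef_rot: [2.386, 2.042, 0.001]
force: [0.3, -0.5, -1.1]
grip_width: 0.571
grasp_force: 52.3
z of clay top in tool [ 9.69110042 11.93535355 18.15993078]
lead x [54.98692662 55.09740066 94.70269925]
side 1 slope deg -0.09059341674651418 y0 24.652300877593945
side -1 slope deg -0.29795419605772483 y0 -24.705083266644106
end slope deg -24.15998889713599 x0 58.711022781535334
tile ztop 21.3 side 1 slope deg -0.36 y at x=55 24.25
tile ztop 21.3 side -1 slope deg -0.31 y at x=55 -24.87
row ztop 14.7 side 1 slope deg 0.0 y at x=55 24.03
row ztop 14.7 side -1 slope deg 0.04 y at x=55 -25.2
y, tile end, row end [(np.float64(-13.0), np.float64(55.1), np.float64(80.1)), (np.float64(-12.0), np.float64(55.0), np.float64(80.1)), (np.float64(-10.0), np.float64(55.0), np.float64(80.1)), (np.float64(-8.0), np.float64(55.2), np.float64(80.1)), (np.float64(-6.0), np.float64(55.0), np.float64(80.1)), (np.float64(-5.0), np.float64(55.0), np.float64(80.1)), (np.float64(-3.0), np.float64(54.9), np.float64(80.1)), (np.float64(-1.0), np.float64(55.1), np.float64
[... 1038 characters left out ...]
5999755859375, 84.0], [532.0, 83.19999694824219], [534.7000122070312, 101.0], [529.2999877929688, 101.80000305175781]]
[202 196  15  75 600] z 0.0212 [480.3  70.1] [40.6  5.6] 81.33 [[474.3999938964844, 50.5], [480.0, 49.599998474121094], [486.1000061035156, 89.80000305175781], [480.5, 90.5999984741211]]
[293 281  12  48 322] z 0.0213 [519.8  21.3] [30.4  5.3] 81.05 [[514.7999877929688, 6.699999809265137], [520.0999755859375, 5.900000095367432], [524.7999877929688, 35.900001525878906], [519.5, 36.79999923706055]]
[0.50213923 0.05918383 0.03181889] [ 0.29873196 -0.50447581 -1.08750707]
shift [ 0.4 -0.7  6.3] turn [ 0.09 -0.01 -0.33] others [[0.1, -0.0, -0.3], [-0.0, -0.1, 179.7]] clock 10.525
```

Gap is 25.1 mm, lateral offset −0.3 mm, yaw off by 0.3°, and the tile bottom is 6.3 mm up. I'll correct those, come close and look again.

```bash
python3 -m jog '[8,-0.6,2,0,0,0.3,44,8,0,2,0,0,0,44,5,0,1,0,0,0,44,0,0,0,0,0,0,44,0,0,0,0,0,0,44]'
sed -i 's/57\.5/57/g; s/(85,150)/(72,130)/; s/85,150/66,110/' h.py
python3 - <<'E'
from h import *
k=cap('wrist');rel(k);print(k['s']['tool_pos'],k['s']['force'])
E
```

```text
clock: 11.15
tool_pos: [0.5042, 0.08, 0.0258]
eef_rot: [2.392, 2.036, -0.0]
force: [-0.5, -1.1, -2.8]
grip_width: 0.569
grasp_force: 52.4
tile ztop 15.3 side 1 slope deg 0.13 y at x=55 24.47
tile ztop 15.3 side -1 slope deg -0.12 y at x=55 -24.8
row ztop 14.7 side 1 slope deg -0.33 y at x=55 24.93
row ztop 14.7 side -1 slope deg -0.29 y at x=55 -24.3
y, tile end, row end [(np.float64(-14.0), np.float64(55.0), np.float64(59.5)), (np.float64(-12.0), np.float64(54.8), np.float64(59.7)), (np.float64(-10.0), np.float64(55.0), np.float64(59.6)), (np.float64(-8.0), np.float64(54.7), np.float64(59.6)), (np.float64(-6.0), np.float64(54.9), np.float64(59.6)), (np.float64(-5.0), np.float64(55.2), np.float64(59.7)), (np.float64(-3.0), np.float64(54.9), np.float64(59.7)), (np.float64(-1.0), np.float64(55.1), np.float64(59.5)), (np.float64(0.0), np.float64(55.1), np.float64(59.6)), (np.float64(2.0), np.float64(54.9), np.float64(59.6)), (np.float64(4.0), np.float64(55.1), np.float64(59.7)), (np.float64(6.0), np.float64(54.9), np.float64(59.6)), (np.float64(7.0), np.float64(55.1), np.float64(59.7)), (np.float64(9.0), np.float64(54.8), np.float64(59.7)), (np.float64(11.0), np.float64(54.8), np.float64(59.6)), (np.float64(12.0), np.float64(54.9), np.float64(59.6)), (np.float64(14.0), np.float64(54.9), np.float64(59.8))]
[0.50420782 0.08004401 0.02577501] [-0.5040124  -1.14106786 -2.83806395]
```

Gap is 4.6 mm. I'll trim yaw by −0.15° and lateral by +0.4 mm, lower it the rest of the way, then butt it up gently while watching the force.

```bash
python3 -m jog '[1.5,0.4,0.3,0,0,-0.15,44,1.5,0,0.2,0,0,0,44,0.8,0,0.2,0,0,0,44,0,0,0,0,0,0,44,0,0,0,0,0,0,44]' && python3 -m jog '[0.4,0,0,0,0,0,44,0.4,0,0,0,0,0,44,0,0,0,0,0,0,44]'
python3 - <<'E'
from h import *
k=cap('wrist');rel(k)
E
```

```text
clock: 11.82
tool_pos: [0.5054, 0.0837, 0.0253]
eef_rot: [2.389, 2.039, 0.0]
force: [-0.7, -1.7, 3.3]
grip_width: 0.571
grasp_force: 53.0
clock: 12.2
tool_pos: [0.5054, 0.084, 0.0253]
eef_rot: [2.389, 2.039, -0.001]
force: [-2.5, -7.8, 5.9]
grip_width: 0.569
grasp_force: 53.3
tile ztop 14.8 side 1 slope deg 0.03 y at x=55 24.42
tile ztop 14.8 side -1 slope deg -0.27 y at x=55 -24.87
row ztop 14.7 side 1 slope deg -0.33 y at x=55 24.54
row ztop 14.7 side -1 slope deg -0.36 y at x=55 -24.68
y, tile end, row end [(np.float64(-13.0), np.float64(56.7), np.float64(57.4)), (np.float64(-12.0), np.float64(56.7), np.float64(57.2)), (np.float64(-10.0), np.float64(56.6), np.float64(57.2)), (np.float64(-8.0), np.float64(56.9), np.float64(57.7)), (np.float64(-6.0), np.float64(56.9), np.float64(57.2)), (np.float64(-5.0), np.float64(56.8), np.float64(57.3)), (np.float64(-3.0), np.float64(56.8), np.float64(57.1)), (np.float64(-1.0), np.float64(56.6), np.float64(57.2)), (np.float64(0.0), np.float64(56.8), np.float64(57.3)), (np.float64(2.0), np.float64(56.8), np.float64(57.2)), (np.float64(4.0), np.float64(56.6), np.float64(57.2)), (np.float64(6.0), np.float64(56.8), np.float64(57.2)), (np.float64(7.0), np.float64(56.8), np.float64(57.2)), (np.float64(9.0), np.float64(56.9), np.float64(57.2)), (np.float64(11.0), np.float64(56.9), np.float64(57.2)), (np.float64(13.0), np.float64(56.8), np.float64(57.4)), (np.float64(14.0), np.float64(56.8), np.float64(57.2))]
```

Force along the row is rising, so the ends are touching. A little more push with a slight turn will square them.

```bash
python3 -m jog '[0.4,0.1,0,0,0,-0.15,44,0.4,0,0,0,0,0,44,0,0,0,0,0,0,44]'
python3 - <<'E'
from h import *
k=cap('wrist');rel(k);a=cap('wrist');i=a['img'][20:270,170:350];save('w6',cv2.resize(i,(430,597),interpolation=cv2.INTER_NEAREST))
E
```

```text
clock: 12.62
tool_pos: [0.5056, 0.0841, 0.0253]
eef_rot: [2.386, 2.042, -0.002]
force: [-1.6, -15.2, 7.2]
grip_width: 0.569
grasp_force: 53.4
tile ztop 14.8 side 1 slope deg 0.13 y at x=55 24.46
tile ztop 14.8 side -1 slope deg -0.3 y at x=55 -24.84
row ztop 14.7 side 1 slope deg -0.15 y at x=55 24.51
row ztop 14.7 side -1 slope deg -0.14 y at x=55 -24.71
y, tile end, row end [(np.float64(-13.0), np.float64(56.8), np.float64(57.4)), (np.float64(-12.0), np.float64(56.8), np.float64(57.2)), (np.float64(-10.0), np.float64(56.6), np.float64(57.3)), (np.float64(-8.0), np.float64(56.7), np.float64(57.2)), (np.float64(-7.0), np.float64(56.8), np.float64(57.1)), (np.float64(-5.0), np.float64(56.9), np.float64(57.1)), (np.float64(-3.0), np.float64(56.7), np.float64(57.1)), (np.float64(-1.0), np.float64(56.7), np.float64(57.3)), (np.float64(0.0), np.float64(56.8), np.float64(57.3)), (np.float64(2.0), np.float64(56.9), np.float64(57.2)), (np.float64(4.0), np.float64(56.7), np.float64(57.1)), (np.float64(6.0), np.float64(56.9), np.float64(57.4)), (np.float64(7.0), np.float64(56.8), np.float64(57.2)), (np.float64(9.0), np.float64(56.9), np.float64(57.2)), (np.float64(11.0), np.float64(56.6), np.float64(57.1)), (np.float64(13.0), np.float64(56.7), np.float64(57.3)), (np.float64(14.0), np.float64(56.8), np.float64(57.3))]
```

View pics/w6.png

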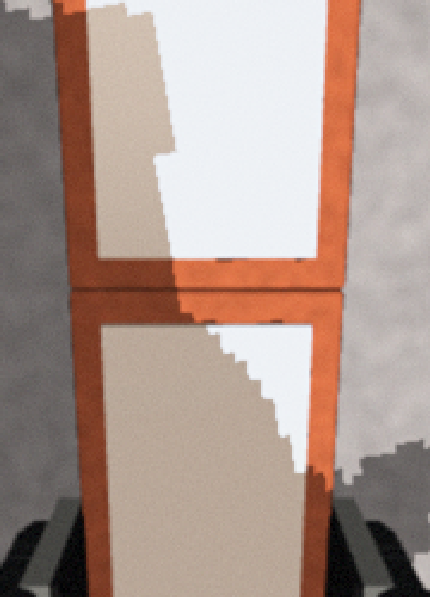

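The picture shows the ends touching along the whole joint (row 290 in the crop) with the sides in line. I'll release, back straight up and check.

```bash
python3 -m jog '[0,0,0,0,0,0,54,0,0,0,0,0,0,60,0,0,0,0,0,0,66,0,0,0,0,0,0,66,0,0,0,0,0,0,66]' && python3 -m jog '[0,0,-15,0,0,0,66,0,0,-40,0,0,0,66,0,0,-45,0,0,0,66,0,0,-40,0,0,0,66,0,0,0,0,0,0,66]' && python3 -m jog '[-30,0,0,0,0,0,66,-30,0,0,0,0,0,66,0,0,0,0,0,0,66]'
python3 - <<'E'
from h import *
k=cap('wrist');redrects(k);save('w7',k['img'][:,100:420].repeat(2,0).repeat(2,1)[:600])
E
```

```text
clock: 13.35
tool_pos: [0.5055, 0.0853, 0.0251]
eef_rot: [-2.387, -2.042, 0.0]
force: [0.2, -0.4, -0.4]
grip_width: 0.77
grasp_force: 0.0
clock: 13.98
tool_pos: [0.5068, 0.0854, 0.1692]
eef_rot: [2.384, 2.04, 0.007]
force: [-0.9, -0.1, -0.8]
grip_width: 0.772
grasp_force: 0.0
clock: 14.35
tool_pos: [0.4958, 0.0247, 0.1649]
eef_rot: [-2.389, -2.04, 0.001]
force: [-0.2, -1.1, -0.9]
grip_width: 0.772
grasp_force: 0.0
[ 225    0   63  172 3182] z 0.0147 [507.4  98.9] [139.2  49.8] 81.12 [[472.1000061035156, 34.0], [521.2000122070312, 26.299999237060547], [542.7000122070312, 163.8000030517578], [493.5, 171.5]]
```

View pics/w7.png

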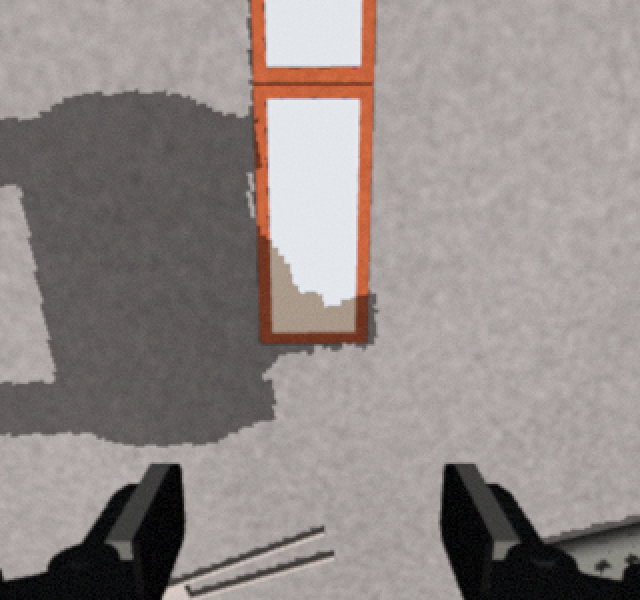

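The tile continues the row with a closed joint at pixel row 84. Its far end measures (496.7, 30.1) mm against an ideal (497.0, 30.1), and the two together are 49.8 mm wide, so they are in line. Handing in.

```bash
python3 -c "
from station import r
print(r.finish_job())"
```

```text
the job is handed in; nothing more can be done
None
```

The loose white tile is down flat as the next tile of the row, butted to its free end and in line within about 0.3 mm; I gripped it only by its edges, let it go, and handed the job in about 14.5 s into the 35 s allowed.

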